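# Tip the stock tags to match the bins

## Task

Each of the four bins has a hinged tag in front of it on the rail: push over with a fingertip every tag that is wrong, so that the tags of the bins holding roses lean back towards their bin (raised ring up) and the tags of the empty bins lean forward towards the robot (raised bar up). Leave the tags that are already right as they are. Push lightly, do not grip or lift anything, and do not disturb the roses or the things standing round about.

Things in the scene. Friction and masses are not known exactly. Their poses are not given: they have to be found in the camera images.
- rail: wooden rail, 56 mm (x) by 400 mm (y) by 26 mm, fixed on the table, origin at the centre of its underside. Its y axis runs along the row of tags, its x axis points away from the robot, from each tag to that tag's own bin. Tags and bins are turned with it.
- bin_a: open wooden bin, 130 mm (x) by 86 mm (y) by 34 mm high, fixed, holds two soap roses standing one behind the other (full); origin at the centre of its underside. It stands in any of the four places, in line with one tag: that tag's hinge lies 125 mm from the bin's origin towards the rail (-x of the rail); the next tag's is 157 mm away.
- bin_b: open wooden bin, 130 mm (x) by 86 mm (y) by 34 mm high, fixed, holds two soap roses standing one behind the other (full); origin at the centre of its underside. It stands in any of the four places, in line with one tag: that tag's hinge lies 125 mm from the bin's origin towards the rail (-x of the rail); the next tag's is 157 mm away.
- bin_c: open wooden bin, 130 mm (x) by 86 mm (y) by 34 mm high, fixed, empty; origin at the centre of its underside. It stands in any of the four places, in line with one tag: that tag's hinge lies 125 mm from the bin's origin towards the rail (-x of the rail); the next tag's is 157 mm away.
- bin_d: open wooden bin, 130 mm (x) by 86 mm (y) by 34 mm high, fixed, empty; origin at the centre of its underside. It stands in any of the four places, in line with one tag: that tag's hinge lies 125 mm from the bin's origin towards the rail (-x of the rail); the next tag's is 157 mm away.
- leaf_a (a joint): lean of this tag's leaf (58 mm wide, 6 mm thick, reaching 60 mm from the pin). 0: upright; +0.75 (stop): leans away from the robot over towards its bin, raised ring up; -0.75 (stop): leans towards the robot, raised bar up. At a stop its free edge is 41 mm from the pin horizontally and 44 mm above it. Smooth; under 1 N tips it; past upright it falls to the other stop within a second.
- leaf_b (a joint): lean of this tag's leaf (58 mm wide, 6 mm thick, reaching 60 mm from the pin). 0: upright; +0.75 (stop): leans away from the robot over towards its bin, raised ring up; -0.75 (stop): leans towards the robot, raised bar up. At a stop its free edge is 41 mm from the pin horizontally and 44 mm above it. Smooth; under 1 N tips it; past upright it falls to the other stop within a second.
- leaf_c (a joint): lean of this tag's leaf (58 mm wide, 6 mm thick, reaching 60 mm from the pin). 0: upright; +0.75 (stop): leans away from the robot over towards its bin, raised ring up; -0.75 (stop): leans towards the robot, raised bar up. At a stop its free edge is 41 mm from the pin horizontally and 44 mm above it. Smooth; under 1 N tips it; past upright it falls to the other stop within a second.
- leaf_d (a joint): lean of this tag's leaf (58 mm wide, 6 mm thick, reaching 60 mm from the pin). 0: upright; +0.75 (stop): leans away from the robot over towards its bin, raised ring up; -0.75 (stop): leans towards the robot, raised bar up. At a stop its free edge is 41 mm from the pin horizontally and 44 mm above it. Smooth; under 1 N tips it; past upright it falls to the other stop within a second.
- tag_a_hinge (a point): middle of the hinge pin of leaf_a, 60 mm above the table on the rail's centre line. Pins are 95 mm apart along the rail, tags in any order; the bracket and stop rods under a pin reach 6 mm above it. The leaf is an aluminium plate with a thin wooden face plate (56 by 50 mm) on each side: raised ring 30 mm across on one (leaf_a_c2), raised bar 36 by 7 mm on the other (leaf_a_c3).
- tag_b_hinge (a point): middle of the hinge pin of leaf_b, 60 mm above the table on the rail's centre line. Pins are 95 mm apart along the rail, tags in any order; the bracket and stop rods under a pin reach 6 mm above it. The leaf is an aluminium plate with a thin wooden face plate (56 by 50 mm) on each side: raised ring 30 mm across on one (leaf_b_c2), raised bar 36 by 7 mm on the other (leaf_b_c3).
- tag_c_hinge (a point): middle of the hinge pin of leaf_c, 60 mm above the table on the rail's centre line. Pins are 95 mm apart along the rail, tags in any order; the bracket and stop rods under a pin reach 6 mm above it. The leaf is an aluminium plate with a thin wooden face plate (56 by 50 mm) on each side: raised ring 30 mm across on one (leaf_c_c2), raised bar 36 by 7 mm on the other (leaf_c_c3).
- tag_d_hinge (a point): middle of the hinge pin of leaf_d, 60 mm above the table on the rail's centre line. Pins are 95 mm apart along the rail, tags in any order; the bracket and stop rods under a pin reach 6 mm above it. The leaf is an aluminium plate with a thin wooden face plate (56 by 50 mm) on each side: raised ring 30 mm across on one (leaf_d_c2), raised bar 36 by 7 mm on the other (leaf_d_c3).
- rose_1: soap rose, loose, 53 mm wide, 33 mm high, lying in a bin on its 4 mm floor; origin at its underside's centre. Not to be moved.
- rose_3: soap rose, loose, 50 mm wide, 32 mm high, lying in a bin on its 4 mm floor; origin at its underside's centre. Not to be moved.
- rose_2: soap rose, loose, 55 mm wide, 34 mm high, lying in a bin on its 4 mm floor; origin at its underside's centre. Not to be moved.
- rose_6: soap rose, loose, 48 mm wide, 30 mm high, lying in a bin on its 4 mm floor; origin at its underside's centre. Not to be moved.
- jar_d: lidded candle jar, 68 mm across, 80 mm high, standing loose beyond the right-hand end of the rail; origin at its underside's centre. Bystander.
- stamp_a: wooden-handled stamp, 29 by 43 mm, 75 mm high, standing loose beyond the left-hand end of the rail; origin at its underside's centre. Bystander.
- jbox_plum: small card box with lid, 53 by 69 mm, 42 mm high, standing loose to the right of the bins; origin at its underside's centre. Bystander.
Not all that is in view belongs to the job. What is shaped like the bin_a but blue is not meant.

How it is judged (in metres and radians):
At the end, for the whole second after the job is handed in: Every tag in front of a bin with roses leans back towards the bin by more than 0.6 rad, every tag in front of an empty bin leans towards the robot by more than 0.6 rad, and all tags are at rest ((((horizontal distance between tag_a_hinge and bin_a below 0.14 m or horizontal distance between tag_a_hinge and bin_b below 0.14 m) and value of joint leaf_a above 0.6 rad) or (not (horizontal distance between tag_a_hinge and bin_a below 0.14 m or horizontal distance between tag_a_hinge and bin_b below 0.14 m) and value of joint leaf_a below -0.6 rad)) and velocity of joint leaf_a between -0.1 and 0.1 rad/s and (((horizontal distance between tag_b_hinge and bin_a below 0.14 m or horizontal distance between tag_b_hinge and bin_b below 0.14 m) and value of joint leaf_b above 0.6 rad) or (not (horizontal distance between tag_b_hinge and bin_a below 0.14 m or horizontal distance between tag_b_hinge and bin_b below 0.14 m) and value of joint leaf_b below -0.6 rad)) and velocity of joint leaf_b between -0.1 and 0.1 rad/s and (((horizontal distance between tag_c_hinge and bin_a below 0.14 m or horizontal distance between tag_c_hinge and bin_b below 0.14 m) and value of joint leaf_c above 0.6 rad) or (not (horizontal distance between tag_c_hinge and bin_a below 0.14 m or horizontal distance between tag_c_hinge and bin_b below 0.14 m) and value of joint leaf_c below -0.6 rad)) and velocity of joint leaf_c between -0.1 and 0.1 rad/s and (((horizontal distance between tag_d_hinge and bin_a below 0.14 m or horizontal distance between tag_d_hinge and bin_b below 0.14 m) and value of joint leaf_d above 0.6 rad) or (not (horizontal distance between tag_d_hinge and bin_a below 0.14 m or horizontal distance between tag_d_hinge and bin_b below 0.14 m) and value of joint leaf_d below -0.6 rad)) and velocity of joint leaf_d between -0.1 and 0.1 rad/s); the robot touches nothing.
It fails at once if a tag that was right from the start was tipped up (by more than 0.5 rad from its stop) (((horizontal distance between tag_a_hinge and bin_a below 0.14 m or horizontal distance between tag_a_hinge and bin_b below 0.14 m) and value of joint leaf_a below 0.25 rad) or (not (horizontal distance between tag_b_hinge and bin_a below 0.14 m or horizontal distance between tag_b_hinge and bin_b below 0.14 m) and value of joint leaf_b above -0.25 rad) or (not (horizontal distance between tag_c_hinge and bin_a below 0.14 m or horizontal distance between tag_c_hinge and bin_b below 0.14 m) and value of joint leaf_c above -0.25 rad) or (not (horizontal distance between tag_d_hinge and bin_a below 0.14 m or horizontal distance between tag_d_hinge and bin_b below 0.14 m) and value of joint leaf_d above -0.25 rad)).
It fails at once if a tag was pushed with more than 25 N (contact force between the fingers and leaf_a above 25 N or contact force between the fingers and leaf_b above 25 N or contact force between the fingers and leaf_c above 25 N or contact force between the fingers and leaf_d above 25 N).
It fails at once if a tag was gripped: pressed on both faces at once with more than 1 N ((contact force between the fingers and leaf_a_c2 above 1 N and contact force between the fingers and leaf_a_c3 above 1 N) or (contact force between the fingers and leaf_b_c2 above 1 N and contact force between the fingers and leaf_b_c3 above 1 N) or (contact force between the fingers and leaf_c_c2 above 1 N and contact force between the fingers and leaf_c_c3 above 1 N) or (contact force between the fingers and leaf_d_c2 above 1 N and contact force between the fingers and leaf_d_c3 above 1 N)).
It fails at once if a rose, the jar, the stamp or the small box was moved by more than 15 mm or lifted (distance of any of rose_1, rose_3, rose_2, rose_6, jar_d, stamp_a, jbox_plum from where it was at the start of the episode above 0.015 m).
It fails at once if the rail, a bin or a bracket was pressed with more than 25 N (contact force between the arm and rail above 25 N or contact force between the arm and bin_a above 25 N or contact force between the arm and bin_b above 25 N or contact force between the arm and bin_c above 25 N or contact force between the arm and bin_d above 25 N or contact force between the arm and tag_a above 25 N or contact force between the arm and tag_b above 25 N or contact force between the arm and tag_c above 25 N or contact force between the arm and tag_d above 25 N).
It also fails if it takes over 54 s, if anything falls off the work surface, if the arm or the gripper's body presses on something with over 40 N, if the wrist force passes 120 N, or if a joint passes its speed limit or range.

## Robot

A 6-joint arm with a two-finger parallel gripper is mounted at the origin on a cart in front of the work surface, level with it; the furniture and walls round the work are solid. World frame = base frame: x ahead of the robot, y to its left, z up, the work surface at z = 0. Lengths are in mm, angles in degrees, forces in N, time in s.
With the tool pointing down it reaches from about 250 to 850 mm from the base axis. Payload 12.5 kg.
Tool frame: the origin (TCP) lies between the finger pads; the fingertips stand 22 mm ahead of it and the grasp point (between the pads) lies 3 mm ahead of it; y points along the fingers, x is the direction in which the jaws open and shut, and the axes are right-handed (so a half turn about y gives the same grasp; the last joint's range is limited). The gripper opens to 93 mm and grips with 3 to 60 N. Pads are 15 mm wide; open, the fingers measure 128 mm over their backs; the gripper's body (75 mm by 188 mm) begins 65 mm behind the grasp point.
Start: joints at [68.205, 20.094, 94.641, -0, 65.266, -4.847], TCP at [160.296, 526.108, 240.633] pointing down, gripper open.
Joint ranges: [-157.81, 157.81], [-45, 120.19], [0.68, 151.7], [-89.99, 269.99], [4.06, 180], [-164.3, 164.3]. Speed limits (degrees/s): [127.2, 127.2, 159.86, 180, 180, 180].

## Interface

Orientations are given as [roll, pitch, yaw] about the fixed x, y, z axes, in that order (R = Rz(yaw) Ry(pitch) Rx(roll)).
In Python, from workcell import status, cams, manip, nets gives the robot as it stands.
- The arm moves only by the shell command python3 -m crank 'ROWS' [OPENING] [FORCE]. ROWS is JSON, one flat list of numbers, 4 for each row, row after row: the shift along the tool's x, y, z in m, then the turn about the tool's y in degrees. In form: [dx, dy, dz, roll, dx, dy, dz, roll, ...]. A call has 1 to 20 rows; each row shifts and turns the commanded pose from where the row before left it, along the tool's axes as they then stand; what a row does not reach is not made up. A row lasts 1/8 s, in which the tool goes at most 62.5 mm and 10.7 degrees, less where a joint would pass 70% of its speed; a pose out of reach is approached as far as the arm can. A call is refused whole if a number of a shift passes 0.0625 or a number of a turn 10.7, either way. A call with a gripper value outside its range is refused whole. OPENING is the opening, from 0 (shut) to 1 (fully open), set as the call begins (- or left out, the last holds). The fingers move at their own pace and stop on an object; FORCE is the grip in N (left out, the last holds). Time passes only in rows, so rows that do not move let the fingers close. It gives the time, the measured TCP pose, the force and the opening at its end, in the units of the state.
- status.get_state(): the state, without advancing time (a new reading comes with each control period).
- cams.grab_frame(name): name is "side" or "top"; returns a dict with "image" (400x640x3 uint8, red, green, blue), "fx", "fy", "cx", "cy" (pixels), "R" (3x3) and "t" (3): a world point X has camera coordinates R X + t. Camera axes: x right, y down, z forward; pixel columns grow to the right and rows downward; lengths in mm; the calibration is good to about 2 mm. A picture is of the moment at which its call begins. There is no depth.
- manip.sign_off(): hands the job in, once; it reports no verdict.
Trained networks look in a picture, given as the dict that the camera call returned (one of the last four; its "shot" number tells which), for a name from the list of things; names that differ only in an ending like _2 or _b are one class to them, and where a whole thing is asked for, a point or a joint stands for the part that bears it (a point fixed in the world has none). Each returns a list of dicts, best first, with "confidence" (0 to 1); they miss things now and then, are a little off and sometimes report something else, mostly with a low value. They report only what shows in the picture. A call takes as long as a camera call. They do not tell look-alikes from the thing itself.
- nets.cut_out(picture, target): "mask" (400x640 bool, what is visible of it) and "box" ([centre column, centre row, width, height] in pixels, round what is visible of it).
The state is a dict: "time": time; "joints": joint angles; "joint_vel": joint speeds; "tau": joint torques, N m; "eef_pos": TCP position; "ee_rot": TCP orientation; "contact_force": force on the tool from outside, world axes, zero at the start; "torque": the same for the moment, N m; "gripper_width": opening from 0.0 (shut) to 1.0 (fully open).
Only numpy, scipy, OpenCV 4.12 (cv2) and the standard library are available. Lean on these libraries where they do the work, as an engineer would, in place of code of your own. Each camera call takes 0.05 s, during which the arm holds its last target. There are 200 camera calls.

## Working session

There is one attempt and no reset: what is moved stays moved. The work goes in short steps, Python scripts to look and compute and a shell command to move; the robot and the scene stay as the last step left them, time stands still between calls to the robot, and variables do not carry over. Pictures are saved under pics/ and viewed, about 8 in all and at most 12, crops included, and the job is handed in when it is done.

```bash
mkdir -p pics; python3 - <<'E'
from workcell import status,cams,nets
import cv2,pickle
print(status.get_state())
for n in("top","side"):
    p=cams.grab_frame(n); cv2.imwrite(f"pics/{n}0.png",p["image"][:,:,::-1]); pickle.dump(p,open(n+".pkl","wb"))
    print(n,p["fx"],p["cx"],p["cy"],p["R"],p["t"])
    for t in("rail","bin_a","bin_c","leaf_a","rose_1","jar_d","stamp_a","jbox_plum"):
        print(t,[(round(d["confidence"],2),[round(float(v)) for v in d["box"]]) for d in nets.cut_out(p,t)])
E
```

```text
{'time': 0.0, 'joints': array([ 6.82053990e+01,  2.01245145e+01,  9.46760579e+01,  3.44964215e-04,
        6.52636182e+01, -4.84715988e+00]), 'joint_vel': array([ 0.004011  , -0.09396625,  0.00764056, -0.00687694,  0.05236584,
        0.03298844]), 'tau': array([-1.13002177e-03, -4.97332549e+01, -2.85246670e+01,  6.98674796e-02,
        2.57753162e-02, -9.04819080e-05]), 'eef_pos': array([160.18235092, 525.83997108, 240.10563134]), 'ee_rot': array([-8.99942640e+01,  6.39345849e-02,  7.30524175e+01]), 'contact_force': array([ 0.10533871,  0.11679498, -1.21821053]), 'torque': array([ 0.02687675,  0.04024712, -0.04754806]), 'gripper_width': 1.0002577955763243}
top 474.0747435669474 318.7088313813565 201.30135995677628 [[ 0.0024852  -0.99987829  0.01540219]
 [-0.9978373  -0.00349124 -0.0656395 ]
 [ 0.06568528 -0.01520576 -0.99772453]] [  17.40762013  586.34889634 1231.32229196]
rail [(0.75, [343, 248, 151, 45])]
bin_a [(0.88, [353, 199, 44, 54]), (0.85, [280, 210, 41, 51]), (0.79, [184, 242, 42, 53])]
bin_c [(0.88, [353, 199, 44, 54]), (0.85, [280, 210, 41, 51]), (0.79, [184, 242, 42, 53
[... 691 characters left out ...]
62, 49]), (0.69, [310, 212, 60, 43]), (0.65, [351, 261, 64, 55]), (0.58, [296, 194, 61, 38])]
bin_c [(0.97, [247, 153, 45, 34]), (0.95, [330, 236, 62, 49]), (0.69, [310, 212, 60, 43]), (0.65, [351, 261, 64, 55]), (0.58, [296, 194, 61, 38])]
leaf_a [(0.79, [276, 241, 26, 20]), (0.77, [259, 188, 20, 30]), (0.61, [257, 192, 29, 35]), (0.59, [293, 268, 31, 22]), (0.52, [261, 215, 25, 25])]
rose_1 [(0.82, [320, 239, 18, 13]), (0.7, [322, 208, 19, 9]), (0.62, [340, 229, 21, 17]), (0.5, [303, 212, 22, 20]), (0.41, [350, 262, 68, 58])]
jar_d [(0.78, [338, 317, 37, 52])]
stamp_a [(0.68, [265, 176, 12, 24]), (0.35, [319, 240, 21, 17])]
jbox_plum [(0.96, [386, 303, 38, 39]), (0.28, [351, 262, 63, 55])]
```

```bash
python3 - <<'E'
import cv2
a=cv2.imread("pics/top0.png")[150:300,150:480]
cv2.imwrite("pics/t1.png",cv2.resize(a,None,fx=2.4,fy=2.4,interpolation=cv2.INTER_CUBIC))
a=cv2.imread("pics/side0.png")[130:350,220:420]
cv2.imwrite("pics/s1.png",cv2.resize(a,None,fx=2.7,fy=2.7,interpolation=cv2.INTER_CUBIC))
E
```

```text
(no output)
```

View pics/t1.png

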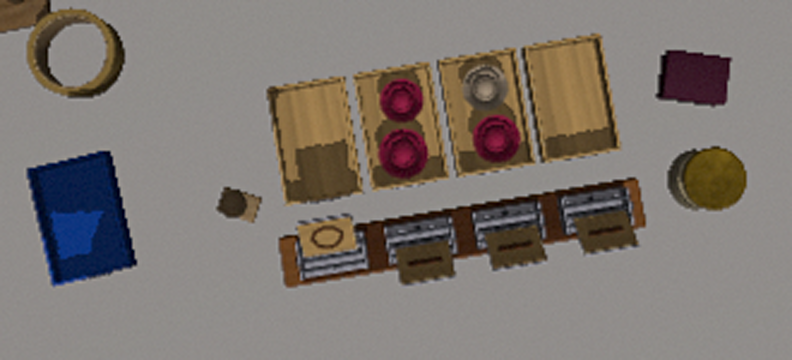

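View pics/s1.png

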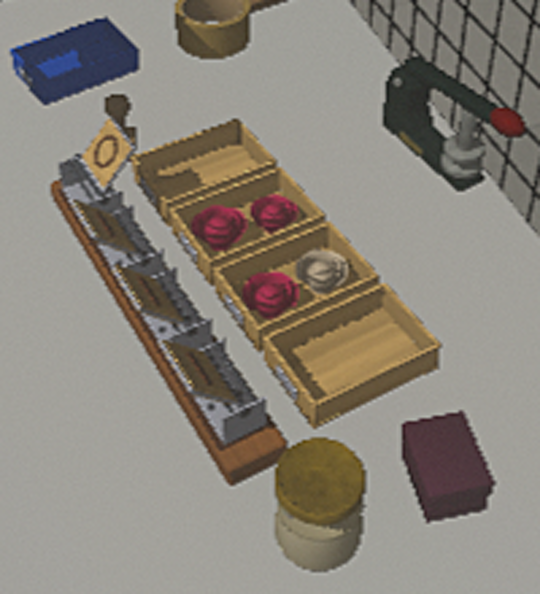

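```bash
cat > h.py <<'E'
import numpy as np,pickle
def back(p,uv,z):
    d=p["R"].T@np.array([(uv[0]-p["cx"])/p["fx"],(uv[1]-p["cy"])/p["fy"],1]); c=-p["R"].T@p["t"]
    return c+d*(z-c[2])/d[2]
E
python3 - <<'E'
from h import *
import cv2
p=pickle.load(open("top.pkl","rb")); s=pickle.load(open("side.pkl","rb"))
f=lambda x,y,z:back(p,(x/2.4+150-.3,y/2.4+150-.3),z)
C=[f(282,238,26),f(288,287,26),f(638,180,26),f(645,226,26)]
for c in C: print(c.round())
print("len",np.linalg.norm((C[0]+C[1]-C[2]-C[3])/2),"wid",np.linalg.norm(C[0]-C[1]),np.linalg.norm(C[2]-C[3]))
o=sum(C)/4; v=C[0]+C[1]-C[2]-C[3]; v/=np.linalg.norm(v); n=np.array([v[1],-v[0],0])
print("centre",o.round(1),"yaw",np.degrees(np.arctan2(-v[0],v[1])))
for k in(1.5,.5,-.5,-1.5):
    h=o+v*95*k; h[2]=60; print("hinge",h.round(1), "bin",(h+125*n).round(1))
# bin checks: rim corners z=34
q=[f(267,90,34),f(605,36,34),f(621,151,34),f(287,204,34)]
print("bin row centre",(sum(q)/4).round(1),"expected",(o+125*n).round(1))
# side check
g=lambda x,y,z:back(s,(x/2.7+220-.3,y/2.7+130-.3),z)
print("side rail R-near",g(234,474,26).round(),"R-far",g(286,445,26).round(),"L-near",g(55,187,26).round())
E
```

```text
[461. 153.  26.]
[409. 146.  26.]
[ 525. -235.   26.]
[ 475. -242.   26.]
len 393.35770465275084 wid 53.18495957604009 50.571971898455686
centre [467.6 -44.5  26. ] yaw 9.540003796622448
hinge [444.   96.1  60. ] bin [567.2 116.8  60. ]
hinge [459.7   2.4  60. ] bin [583.   23.1  60. ]
hinge [475.5 -91.3  60. ] bin [598.7 -70.6  60. ]
hinge [ 491.2 -185.    60. ] bin [ 614.5 -164.3   60. ]
bin row centre [589.7 -24.1  34. ] expected [590.9 -23.8  26. ]
side rail R-near [ 477. -248.   26.] R-far [ 524. -237.   26.] L-near [411. 138.  26.]
```

```bash
python3 -m crank '[0,0,0,-8.8, 0,0,0,-8.8, 0,0,0,-8.8, -0.039,0,-0.023,0, -0.039,0,-0.023,0, -0.039,0,-0.023,0, -0.039,0,-0.023,0, -0.039,0,-0.023,0, -0.039,0,-0.023,0, -0.039,0,-0.023,0, -0.039,0,-0.023,0, -0.039,0,-0.023,0, -0.039,0,-0.023,0, -0.039,0,-0.023,0, -0.039,0,-0.023,0, 0,0,0,0, 0,0,0,0]' 0 5
```

```text
time: 3.02
eef_pos: [509.0, 110.0, 240.5]
ee_rot: [-90.0, -0.0, 99.4]
contact_force: [-0.6, 0.6, -0.4]
gripper_width: 0.005
```

```bash
python3 -m crank '[0,0.03,0,0, 0,0.03,0,0, 0,0.03,0,0, 0,0.02,0,0, 0,0.018,0,0, 0,0,0,0, 0,0,0,0]'; python3 - <<'E'
from workcell import cams
import cv2
a=cams.grab_frame("side")["image"][130:350,200:420,::-1]
cv2.imwrite("pics/s2.png",cv2.resize(a,None,fx=2.7,fy=2.7,interpolation=cv2.INTER_CUBIC))
E
```

```text
time: 3.9
eef_pos: [509.5, 110.4, 113.4]
ee_rot: [-90.1, -0.0, 99.5]
contact_force: [0.3, -0.5, -0.4]
gripper_width: 0.005
```

View pics/s2.png

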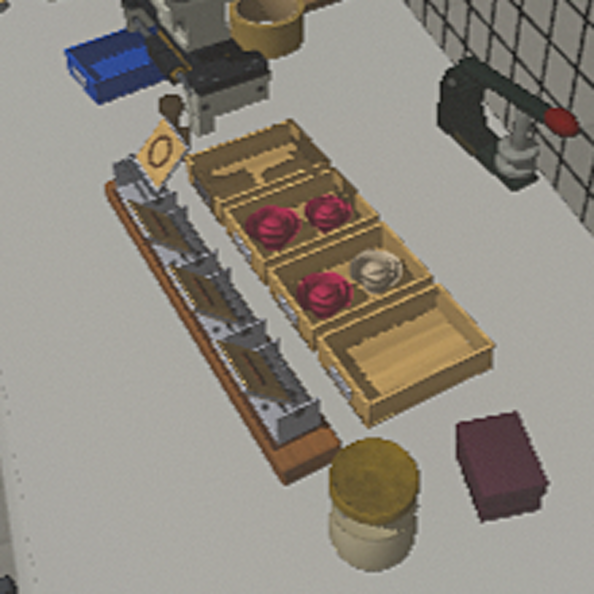

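The closed fingertip (crop ≈ (205,130)) hangs just behind leaf 1 (≈ (160,150)), clear of it and of the bin. I'll push towards the robot now.

```bash
python3 -m crank '[0,0,0.006,0, 0,0,0.006,0, 0,0,0.006,0, 0,0,0.006,0, 0,0,0.006,0, 0,0,0.006,0, 0,0,0.006,0, 0,0,0.006,0, 0,0,0.006,0, 0,0,0.006,0, 0,0,0.006,0, 0,0,0.006,0, 0,0,0,0, 0,0,0,0]'
```

```text
time: 5.7
eef_pos: [438.6, 98.0, 112.7]
ee_rot: [-90.0, 0.0, 99.5]
contact_force: [-0.1, -0.5, 0.2]
gripper_width: 0.007
```

```bash
python3 -m crank '[0,-0.03,0,0, 0,-0.03,0,0, 0,-0.03,0,0, 0,0,-0.04,0, 0,0,-0.04,0, 0,0,0,0, 0,0,0,0]'; python3 - <<'E'
from workcell import cams
import cv2
a=cams.grab_frame("side")["image"][130:350,200:420,::-1]
cv2.imwrite("pics/s3.png",cv2.resize(a,None,fx=2.7,fy=2.7,interpolation=cv2.INTER_CUBIC))
E
```

```text
time: 6.58
eef_pos: [516.6, 111.0, 202.2]
ee_rot: [-89.9, -0.0, 99.5]
contact_force: [0.1, -0.9, -1.0]
gripper_width: 0.009
```

View pics/s3.png

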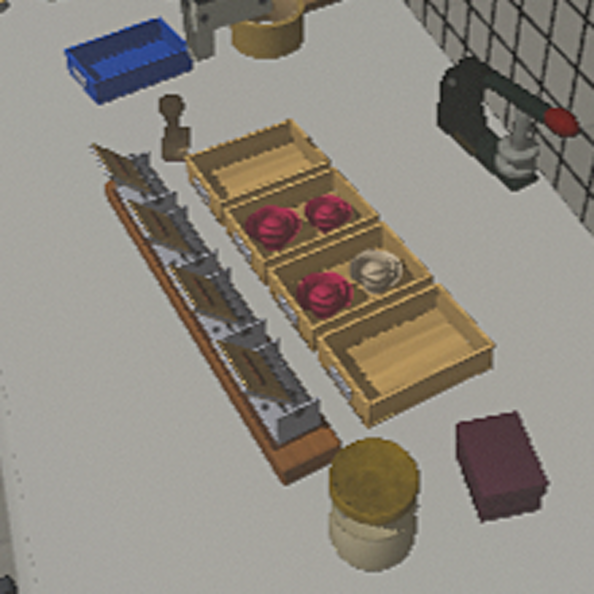

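Leaf 1 (≈ (130,170)) now leans forward; the rest is unchanged. Next is tag 2, from the robot side.

```bash
python3 -m crank '[-0.0245,0,0.0353,0, -0.0245,0,0.0353,0, -0.0245,0,0.0353,0, -0.0245,0,0.0353,0, 0,0,0,0, 0,0.03,0,0, 0,0.03,0,0, 0,0.03,0,0, 0,0,0,0, 0,0,0,0]'
```

```text
time: 7.88
eef_pos: [394.7, -8.5, 113.5]
ee_rot: [-90.1, 0.0, 99.5]
contact_force: [-0.4, -0.0, -0.0]
gripper_width: 0.009
```

```bash
python3 -m crank '[0,0,-0.006,0, 0,0,-0.006,0, 0,0,-0.006,0, 0,0,-0.006,0, 0,0,-0.006,0, 0,0,-0.006,0, 0,0,-0.006,0, 0,0,-0.006,0, 0,0,-0.006,0, 0,0,-0.006,0, 0,0,-0.006,0, 0,0,-0.006,0, 0,0,0,0, 0,0,0,0]'; python3 -m crank '[0,-0.03,0,0, 0,-0.03,0,0, 0,-0.03,0,0, 0,0,0,0]'
```

```text
time: 9.62
eef_pos: [465.0, 3.1, 112.6]
ee_rot: [-90.0, -0.0, 99.5]
contact_force: [-0.5, -0.7, -0.5]
gripper_width: 0.005
time: 10.12
eef_pos: [465.9, 3.0, 204.3]
ee_rot: [-90.2, 0.1, 99.5]
contact_force: [-0.2, 0.8, -1.1]
gripper_width: 0.005
```

```bash
python3 -m crank '[-0.0315,0,0.0244,0, -0.0315,0,0.0244,0, -0.0315,0,0.0244,0, 0,0,0,0, 0,0.03,0,0, 0,0.03,0,0, 0,0.03,0,0, 0,0,0,0, 0,0,0,0]'; python3 - <<'E'
from workcell import cams
import cv2
a=cams.grab_frame("side")["image"][130:350,200:420,::-1]
cv2.imwrite("pics/s4.png",cv2.resize(a,None,fx=2.7,fy=2.7,interpolation=cv2.INTER_CUBIC))
E
```

```text
time: 11.25
eef_pos: [408.8, -101.9, 113.1]
ee_rot: [-90.0, 0.0, 99.5]
contact_force: [1.6, -0.2, 0.2]
gripper_width: 0.006
```

View pics/s4.png

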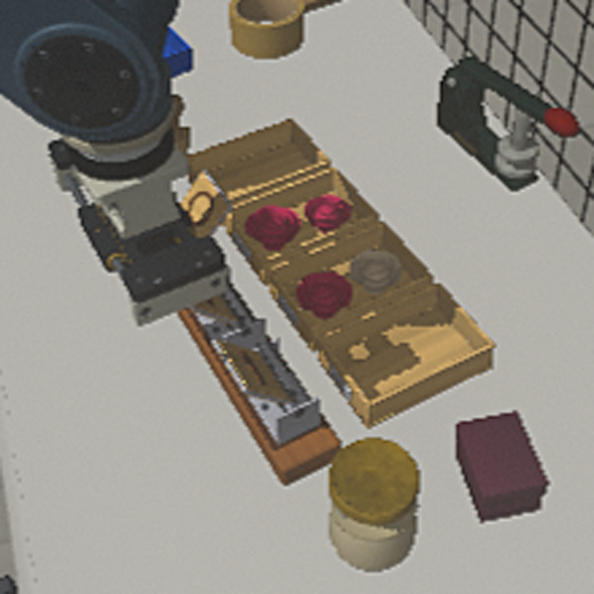

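Leaf 2 now leans back with its ring showing (≈ (203,207)). The gripper hides its own fingertip, but the pose reads as planned, so I'll push tag 3.

```bash
python3 -m crank '[0,0,-0.006,0, 0,0,-0.006,0, 0,0,-0.006,0, 0,0,-0.006,0, 0,0,-0.006,0, 0,0,-0.006,0, 0,0,-0.006,0, 0,0,-0.006,0, 0,0,-0.006,0, 0,0,-0.006,0, 0,0,-0.006,0, 0,0,-0.006,0, 0,0,0,0, 0,0,0,0]'; python3 -m crank '[0,-0.03,0,0, 0,-0.03,0,0, 0,-0.04,0,0, 0.05,0,0.03,0, 0.05,0,0.03,0, 0.05,0,0.03,0, 0.05,0,0.03,0, 0.05,0,0.02,0, 0.05,0,0,0, 0.05,0,0,0, 0,0,0,0, 0,0,0,0]'; python3 - <<'E'
from workcell import cams
import cv2,numpy as np
r=lambda a,k:cv2.resize(a,None,fx=k,fy=k,interpolation=cv2.INTER_CUBIC)
cv2.imwrite("pics/s5.png",r(cams.grab_frame("side")["image"][130:350,200:420,::-1],2.7))
cv2.imwrite("pics/t5.png",r(cams.grab_frame("top")["image"][150:300,150:480,::-1],2.4))
E
```

```text
time: 13.05
eef_pos: [479.3, -90.3, 112.6]
ee_rot: [-90.0, -0.0, 99.5]
contact_force: [-0.0, -0.6, 0.2]
gripper_width: 0.004
time: 14.55
eef_pos: [283.7, 231.4, 212.5]
ee_rot: [-90.0, 0.0, 99.5]
contact_force: [-0.2, -0.5, -0.6]
gripper_width: 0.005
```

View pics/s5.png

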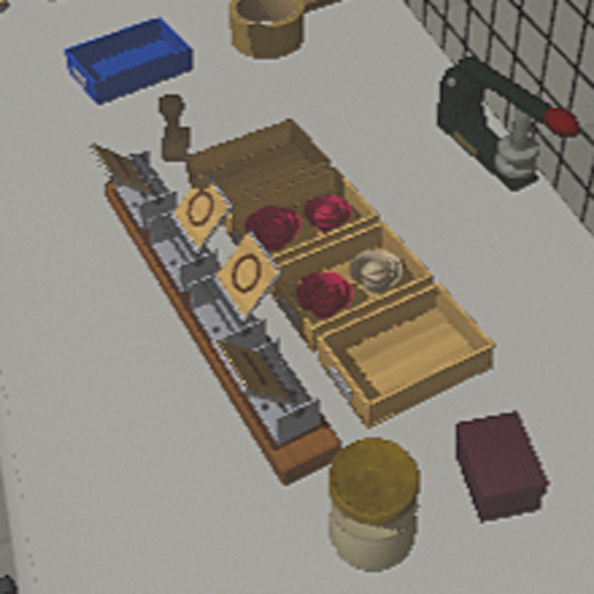

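View pics/t5.png

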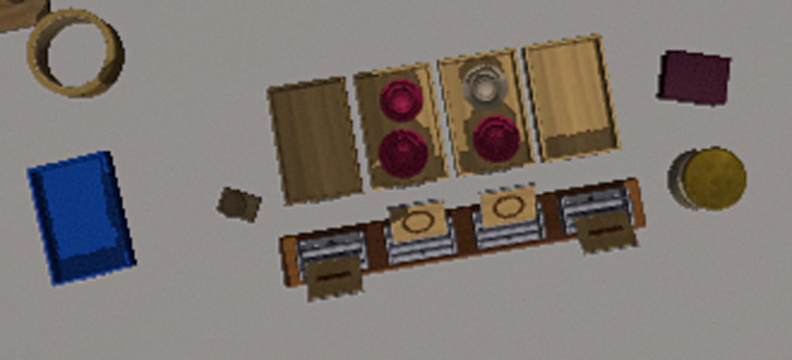

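Both views agree: tags 1 and 4, in front of the empty bins, lean forward with the bar up (top view (333,277) and (607,230)). Tags 2 and 3, in front of the rose bins, lean back with the ring up ((417,222), (508,207)). Nothing else has moved.

```bash
python3 -c "from workcell import manip;print(manip.sign_off())"
```

```text
the job is handed in; nothing more can be done
None
```

All four tags now match their bins, and the job is handed in (no verdict is reported).

- **What I did:** I used the closed fingertip to tip three wrong tags. Tag 1 on the left, in front of an empty bin, went over towards the robot. Tags 2 and 3, in front of the rose bins, went back towards their bins. Tag 4 on the right was already correct, so I left it alone.
- **Last checks:** The final top and side pictures agreed that tags 1 and 4 have the bar up and tags 2 and 3 have the ring up. The roses, jar, stamp and small box look unmoved, and the arm is clear at 212 mm height. About 14.6 s of the 54 s were used.
- **Not measured:** I read the force only at the end of each move, where it stayed under 2 N, so the peak during each push was not recorded. I judged the leans by eye from the pictures, not as joint values. No check failed or disagreed.

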